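# Nest the measuring cups in size order

## Task

Put the three measuring cups away as one nest in size order: the small red cup has been left in the big blue one, so take it out and put it down clear of the blue cup, stand the yellow cup in the blue one, then stand the red cup in the yellow one. Every cup must stand level on the floor of the next, with the three handles fanned out well apart so that each can be taken, and the blue cup must stay about where it stands. Do not bang the cups, and leave the two espresso cups and the tamper alone.

Things in the scene. Friction and masses are not known exactly. Their poses are not given: they have to be found in the camera images.
- big_cup_center (a point): Biggest measuring cup, blue plastic, open, tapered: rim 112 mm, base 96 mm across outside, 60 mm high, walls 3, floor 4 mm thick. Point: on the axis, 30 mm above its underside; z up along the axis, +x along the handle. It stands on the worktop, 180 g.
- big_cup_grip (a point): Grip point of the blue cup's handle, a level bar 16 mm wide, 8 mm thick, ending 118 mm from the cup's axis, flush with the rim. Point: centre of the bar, 90 mm from the axis, 56 mm above the cup's underside; +x outward along the handle, z up.
- middle_cup_center (a point): Middle measuring cup, yellow plastic, open, tapered: rim 88 mm, base 72 mm across outside, 54 mm high, walls 3, floor 4 mm thick. Point: on the axis, 27 mm above its underside; z up along the axis, +x along the handle. It stands on the worktop, about 120 g. Standing on the blue cup's floor it has about 9 mm of play all round and its handle passes 10 mm above the blue rim.
- middle_cup_grip (a point): Grip point of the yellow cup's handle, a level bar 16 mm wide, 8 mm thick, ending 112 mm from the cup's axis, on a strap above the rim. Point: centre of the bar, 86 mm from the axis, 70 mm above the cup's underside; +x outward along the handle, z up.
- small_cup_center (a point): Smallest measuring cup, red plastic, open, tapered: rim 62 mm, base 48 mm across outside, 48 mm high, walls 3, floor 4 mm thick. Point: on the axis, 24 mm above its underside; z up along the axis, +x along the handle. At the start it stands inside the blue cup, about 90 g. Standing in the yellow cup it has about 9 mm of play all round; its handle is then higher than the yellow one's.
- small_cup_grip (a point): Grip point of the red cup's handle, a level bar 16 mm wide, 8 mm thick, ending 104 mm from the cup's axis, on a strap above the rim. Point: centre of the bar, 82 mm from the axis, 80 mm above the cup's underside; +x outward along the handle, z up.
- rest_top (a point): Centre of the upper face of an empty cork coaster with brass rim, 94 mm across, 8 mm thick, fixed to the worktop (z = 0): a free place where a cup can be put down meanwhile. (The other coasters lie in a stack behind it.)
- cream_cup: A cream espresso cup with handle, 64 x 91 x 50 mm: a bystander standing behind or left of the cups, to be left alone. Origin at the centre of its underside.
- dark_cup: A dark brown espresso cup with handle, 64 x 87 x 50 mm: a bystander standing behind or left of the cups, to be left alone. Origin at the centre of its underside.
- tamper: A coffee tamper with upright wooden handle, 54 mm across, 81 mm high: a bystander standing behind or left of the cups, to be left alone. Origin at the centre of its underside.
Mind the look-alikes: they are no part of the job. Of the things that look like the part that bears small_cup_center, take the one that is nearest to the robot's base at the start.

How it is judged:
By the outcome, as a careful person would: the job done as asked, in the order asked, and still so for the second after the job is handed in, with the robot touching nothing.
It also fails if it takes over 72 s, if anything falls off the work surface, if the arm or the gripper's body presses on something with over 40 N, if the wrist force passes 120 N, or if a joint passes its speed limit or range.

## Robot

A 6-joint arm with a two-finger parallel gripper is mounted at the origin on a cart in front of the work surface, level with it; the furniture and walls round the work are solid. World frame = base frame: x ahead of the robot, y to its left, z up, the work surface at z = 0. Lengths are in m, angles in rad, forces in N, time in s.
With the tool pointing down it reaches from about 0.4 to 0.925 m from the base axis. Payload 3.4 kg.
Tool frame: the origin (TCP) lies midway between the tips of the shut fingers; the grasp point (between the pads) lies 19 mm behind it; z points along the fingers, y is the line along which they close (so a half turn about z gives the same grasp; the last joint's range is limited). The gripper opens to 85 mm and grips with 20 to 120 N. Pads are 22 mm wide; open, the fingers measure 114 mm over their backs; the gripper's body (76 mm by 85 mm) begins 54 mm behind the grasp point. The pads swing forward as they close: fully open they stand 13 mm farther back than shut.
Start: joints at [-1.228, 0.307, 1.506, -0, 1.328, -0.073], TCP at [0.232, -0.526, 0.231] pointing down, gripper open.
Joint ranges: [-3.12, 3.12], [-1.05, 2.28], [0.14, 2.33], [-1.42, 4.57], [0.1, 2.73], [-2.68, 2.68]. Speed limits (rad/s): [2.57, 2.57, 3.14, 3.14, 3.14, 3.14].

## Interface

Orientations are given as a 3x3 rotation matrix whose columns are the frame's x, y, z axes.
In Python, from cell import arm gives the robot as it stands. The module is installed in compiled form; this text tells all that it offers.
- The arm moves only by the shell command python3 -m crank 'ROWS' [FORCE]. ROWS is JSON, a list of rows, each a list of 3 entries, a list of its own where there are three numbers: the turn, a rotation vector about the world's x, y, z in units of 8 degrees (1.0 is 8 degrees), then the shift along the world's x, y, z in units of 60 mm (1.0 is 60 mm), then the finger opening in mm, from 0 to 85.4. A call has 1 to 8 rows; each row shifts and turns the commanded pose from where the row before left it; what a row does not reach is not made up. A row lasts 1/8 s, in which the tool goes at most 62.5 mm and 10.7 degrees, less where a joint would pass 70% of its speed; a pose out of reach is approached as far as the arm can. A call is refused whole if a number of a shift passes 1 or a number of a turn 1, either way. A call with a gripper value outside its range is refused whole. The fingers move at their own pace and stop on an object; FORCE is the grip in N (left out, the last holds). Time passes only in rows, so rows that do not move let the fingers close. It gives the time, the measured TCP pose, the force, the opening and the grip force at its end, in the units of the state.
- arm.state(): the state, without advancing time (a new reading comes with each control period).
- arm.snapshot(name): name is "scene" or "side" or "wrist"; returns a dict with "image" (420x560x3 uint8, red, green, blue), "fx", "fy", "cx", "cy" (pixels), "k1" (the pictures are not rectified: a ray, as slopes to the right and down, at radius r is drawn at 1 + k1 r^2 times it, then the intrinsics apply), "T" (4x4, takes a point from camera to world coordinates); the wrist camera has in their place "T_tool_cam" (4x4, takes a point from camera to tool coordinates, whose origin is the TCP and whose axes are the flange's). Camera axes: x right, y down, z forward; pixel columns grow to the right and rows downward; lengths in m; the calibration is good to about 2 mm. A picture is of the moment at which its call begins: read the wrist's pose just before it. There is no depth.
- arm.close_job(): hands the job in; it is judged then, once.
The state is a dict: "clock": time; "qpos": joint angles; "qd": joint speeds; "joint_efforts": joint torques, N m; "tool_pos": TCP position; "tool_rot": TCP orientation; "ft_force": force on the tool from outside, world axes, zero at the start; "torque": the same for the moment, N m; "gripper_width": finger opening in m; "gripper_force": force on a finger pad.
Only numpy, scipy, OpenCV 4.12 (cv2) and the standard library are available. Lean on these libraries where they do the work, as an engineer would, in place of code of your own. Each camera call takes 0.05 s, during which the arm holds its last target. There are 200 camera calls.

## Working session

There is one attempt and no reset: what is moved stays moved. The work goes in short steps, Python scripts to look and compute and a shell command to move; the robot and the scene stay as the last step left them, time stands still between calls to the robot, and variables do not carry over. Pictures are saved under pics/ and viewed, at most 10 in all, crops included, and the job is handed in when it is done.

```bash
mkdir -p pics; cat > h.py <<'E'
import numpy as np, cv2
from cell import arm
def snap(n,f=None):
    st=arm.state(); s=arm.snapshot(n)
    if 'T' not in s:
        T=np.eye(4);T[:3,:3]=st['tool_rot'];T[:3,3]=st['tool_pos'];s['T']=T@np.array(s['T_tool_cam'])
    s['T']=np.array(s['T'])
    if f: cv2.imwrite('pics/'+f,s['image'][:,:,::-1])
    return s
def KD(s): return np.array([[s['fx'],0,s['cx']],[0,s['fy'],s['cy']],[0,0,1.]]),np.array([s['k1'],0,0,0.])
def ray(s,u,v):
    K,D=KD(s);p=cv2.undistortPoints(np.array([[[u,v]]],float),K,D)[0,0]
    return s['T'][:3,3],s['T'][:3,:3]@np.array([p[0],p[1],1])
def onz(s,u,v,z):
    o,d=ray(s,u,v);return o+d*(z-o[2])/d[2]
def tri(a,b):
    # list of (o,d) two rays -> point, gap
    A=[];B=[]
    for o,d in (a,b):
        d=d/np.linalg.norm(d);P=np.eye(3)-np.outer(d,d);A.append(P);B.append(P@o)
    x=np.linalg.solve(A[0]+A[1],B[0]+B[1]);return x,[np.linalg.norm(P@x-q) for P,q in zip(A,B)]
def proj(s,p):
    K,D=KD(s);Ti=np.linalg.inv(s['T']);r,_=cv2.Rodrigues(Ti[:3,:3])
    return cv2.projectPoints(np.array(p,float).reshape(-1,1,3),r,Ti[:3,3],K,D)[0].reshape(-1,2)
E
python3 - <<'E'
from h import *
np.set_printoptions(precision=3,suppress=True)
a=snap('scene','scene.png');b=snap('side','side.png');w=snap('wrist','wrist.png')
for s in(a,b,w):print(s['fx'],s['k1'],s['T'])
cv2.imwrite('pics/both.png',np.hstack([cv2.resize(x['image'][:,:,::-1],(400,300)) for x in (b,w)]))
E
```

```text
494.38489413249243 0.053310310712429795 [[-0.76  -0.361  0.541 -0.245]
 [-0.65   0.415 -0.636  0.528]
 [ 0.005 -0.835 -0.55   0.866]
 [ 0.     0.     0.     1.   ]]
509.36928515828424 -0.07385029348338844 [[-0.9   -0.307  0.31   0.053]
 [-0.436  0.612 -0.66   0.644]
 [ 0.013 -0.729 -0.685  1.113]
 [ 0.     0.     0.     1.   ]]
292.6116033524153 -0.004150217775279654 [[ 0.404 -0.883 -0.237  0.293]
 [-0.915 -0.391 -0.103 -0.499]
 [-0.002  0.259 -0.966  0.372]
 [ 0.     0.     0.     1.   ]]
```

View pics/scene.png

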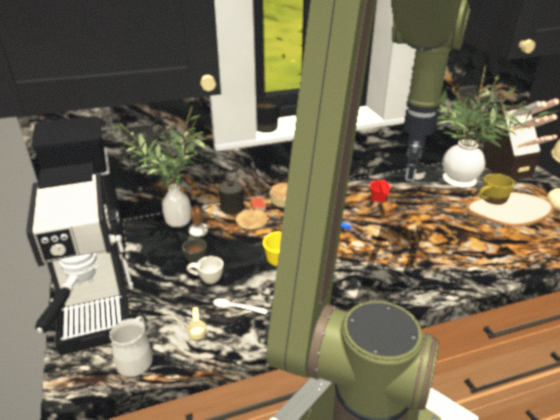

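View pics/side.png

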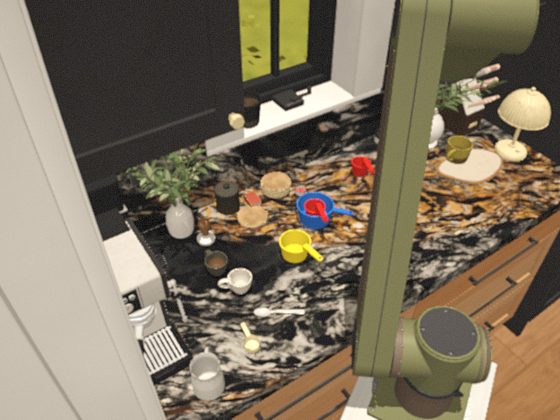

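The side view shows the yellow cup at (295,246), the blue cup at (315,210) with a red cup in it at (316,208), the empty coaster at (252,216) and the coaster stack at (275,185). Candidates for the red cup are the one in the blue cup (316,208) and the lone one at (361,166), which shows in the scene view at (380,190). The description points to the one in the blue cup. I'll check which is nearer and look at a close crop.

```bash
python3 - <<'E'
from h import *
np.set_printoptions(precision=3,suppress=True)
b=snap('side')
for n,u,v,z in [('blue',315,205,.06),('bluehandle',350,212,.06),('redin',314,207,.05),('redhandle',322,218,.084),('red2',358,163,.05),('yel',296,240,.054),('yelh',320,258,.07),('coaster',252,216,.008),('stack',275,185,.02),('cream',240,280,.05),('dark',216,262,.05),('tamper',205,240,0),('pot',228,198,.05),('spoon',280,312,0)]:
    p=onz(b,u,v,z);print(n,p,np.hypot(*p[:2]))
im=b['image'][130:300,190:390,::-1];cv2.imwrite('pics/crop1.png',cv2.resize(im,None,fx=3.5,fy=3.5,interpolation=cv2.INTER_CUBIC))
w=snap('wrist');print(w['T_tool_cam'], arm.state()['tool_rot'])
E
```

```text
blue [ 0.459 -0.424  0.06 ] 0.6246335395187413
bluehandle [ 0.352 -0.443  0.06 ] 0.5658043158124066
redin [ 0.462 -0.425  0.05 ] 0.6271658728702535
redhandle [ 0.409 -0.358  0.084] 0.543573936749641
red2 [ 0.416 -0.692  0.05 ] 0.807180349999419
yel [ 0.451 -0.271  0.054] 0.5259327706157089
yelh [ 0.358 -0.226  0.07 ] 0.4231104216832811
coaster [ 0.634 -0.342  0.008] 0.7206019205877695
stack [ 0.631 -0.494  0.02 ] 0.8013839893649556
cream [ 0.523 -0.076  0.05 ] 0.5289210093589198
dark [ 0.613 -0.101  0.05 ] 0.6215768857275747
tamper [ 0.714 -0.196  0.   ] 0.7407626386655863
pot [ 0.718 -0.342  0.05 ] 0.7948178133273117
spoon [ 0.399 -0.063  0.   ] 0.40351296306119394
[[ 0.001 -0.966 -0.259  0.066]
 [ 1.     0.001  0.    -0.   ]
 [-0.    -0.259  0.966 -0.142]
 [ 0.     0.     0.     1.   ]] [[ 0.915  0.404 -0.   ]
 [ 0.404 -0.915  0.001]
 [ 0.    -0.001 -1.   ]]
```

View pics/crop1.png

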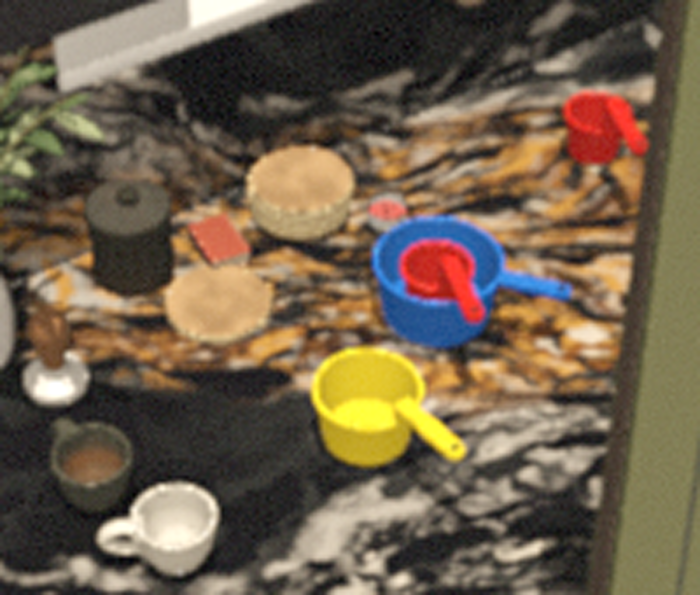

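The crop confirms the choice: the red cup sits inside the blue cup, 0.63 m from the base, while the lone red cup is a look-alike at 0.81 m. The blue handle points at about 190°, red at about 128° and yellow at about 154°. I'll turn the tool to the red handle and look from above.

```bash
python3 -m crank '[[[0,0,1],[0.19,0.24,0.1],85],[[0,0,1],[0.19,0.24,0.1],85],[[0,0,1],[0.19,0.24,0.1],85],[[0,0,1],[0.19,0.24,0.1],60],[[0,0,1],[0.19,0.24,0.1],60],[[0,0,1],[0.19,0.24,0.1],60],[[0,0,1],[0.19,0.24,0.1],60],[[0,0,1],[0.19,0.24,0.1],60]]' 60 && python3 -m crank '[[[0,0,1],[0.19,0.24,0.1],45],[[0,0,1],[0.19,0.24,0.1],45],[[0,0,1],[0.19,0.24,0.1],45],[[0,0,1],[0.19,0.24,0.1],45],[[0,0,1],[0.19,0.24,0.1],45],[[0,0,0],[0,0,0],45],[[0,0,0],[0,0,0],45]]' && python3 - <<'E'
from h import *
import pickle
w=snap('wrist','w1.png');pickle.dump(w,open('w1.pkl','wb'));s=snap('side');pickle.dump(s,open('s1.pkl','wb'))
E
```

```text
clock: 1.25
tool_pos: [0.3237, -0.4102, 0.2794]
tool_rot: [[0.033, 0.999, -0.0], [0.999, -0.033, 0.0], [0.0, -0.0, -1.0]]
ft_force: [1.0, -0.6, 0.7]
gripper_width: 0.0598
gripper_force: 0.0
clock: 2.12
tool_pos: [0.3801, -0.3391, 0.309]
tool_rot: [[-0.612, 0.791, -0.001], [0.791, 0.612, -0.0], [0.0, -0.001, -1.0]]
ft_force: [-0.2, 0.7, 0.1]
gripper_width: 0.0451
gripper_force: 0.0
```

View pics/w1.png

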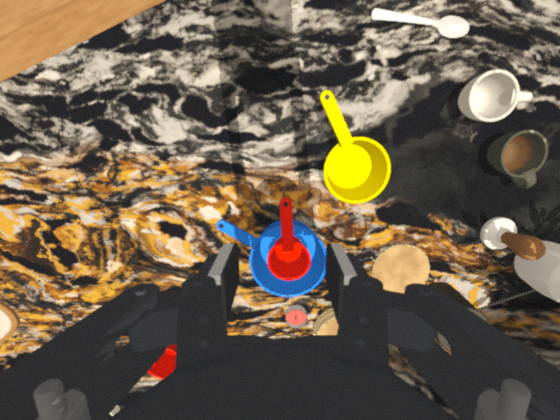

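The wrist view shows the blue cup centred at (288,258) with its handle end at (221,226). The red cup in it is at (289,258), handle end (286,200). Yellow is at (357,168), handle end (326,94), and the coaster is at (400,268). I'll take a second wrist view for heights.

```bash
python3 -m crank '[[[0,0,0],[0.5,0.6,0],40],[[0,0,0],[0.5,0.6,0],40],[[0,0,0],[0.5,0.6,0],40],[[0,0,0],[0,0,0],40],[[0,0,0],[0,0,0],40]]' && cat > m.py <<'E'
from h import *
import pickle,sys
np.set_printoptions(precision=4,suppress=True)
R={'red':[((0,150,60),(8,255,255)),((172,150,60),(180,255,255))],'blue':[((100,130,50),(125,255,255))],'yel':[((24,170,90),(34,255,255))]}
HZ={'red':.048,'blue':.06,'yel':.054}
def mask(s,c):
    h=cv2.cvtColor(s['image'],cv2.COLOR_RGB2HSV);m=0
    for a,b in R[c]: m=m|cv2.inRange(h,a,b)
    return m
def blob(s,c,near):
    """returns hull ellipse centre of body, handle tip px, handle line"""
    m=mask(s,c)
    n,l,st,ce=cv2.connectedComponentsWithStats(m)
    k=min((i for i in range(1,n) if st[i,4]>150),key=lambda i:np.linalg.norm(ce[i]-near))
    b=(l==k).astype(np.uint8)
    cs,_=cv2.findContours(b,cv2.RETR_EXTERNAL,cv2.CHAIN_APPROX_NONE)
    f=np.zeros_like(b);cv2.drawContours(f,cs,-1,1,-1)
    return f
def parts(s,f,r):
    ker=cv2.getStructuringElement(cv2.MORPH_ELLIPSE,(r,r))
    body=cv2.morphologyEx(f,cv2.MORPH_OPEN,ker)
    cs,_=cv2.findContours(body,cv2.RETR_EXTERNAL,cv2.CHAIN_APPROX_NONE)
    c=max(cs,key=cv2.contourArea);e=cv2.fitEllipse(cv2.convexHull(c))
    h=f&~cv2.dilate(body,np.ones((5,5),np.uint8))
    n,l,st,_=cv2.connectedComponentsWithStats(h)
    if n<2: return e,None,None
    k=1+np.argmax(st[1:,4]);ys,xs=np.where(l==k);P=np.c_[xs,ys].astype(np.float32)
    vx,vy,x0,y0=cv2.fitLine(P,cv2.DIST_L2,0,.01,.01).ravel();d=np.array([vx,vy]);p=np.array([x0,y0])
    if d@(p-np.array(e[0]))<0:d=-d
    t=((P-p)@d).max()+.5;tmin=((P-p)@d).min()
    return e,p+d*t,p+d*tmin
E
python3 - <<'E'
from m import *
w1=pickle.load(open('w1.pkl','rb'));w2=snap('wrist','w2.png');pickle.dump(w2,open('w2.pkl','wb'))
near={'red':(289,240,.088-.004,23),'blue':(288,258,.06,31),'yel':(350,150,.074,31)}
cen={'red':[.462,-.425,.05],'blue':[.459,-.424,.05],'yel':[.451,-.271,.05]}
im=w2['image'].copy()
for c,(u,v,zt,r) in near.items():
    n2=proj(w2,onz(w1,u,v,.05))[0]
    out=[]
    for s,n in((w1,(u,v)),(w2,n2)):
        f=blob(s,c,np.array(n));out.append(parts(s,f,r))
    (e1,t1,_),(e2,t2,_)=out
    print(c,'ell',e1,e2,'tips',t1,t2)
    print('  centre tri',tri(ray(w1,*e1[0]),ray(w2,*e2[0])),'tip tri',tri(ray(w1,*t1),ray(w2,*t2)))
    cv2.ellipse(im,e2,(255,255,255),1);cv2.circle(im,tuple(np.int32(t2)),3,(0,255,0),1)
print('coaster',onz(w1,400,268,.008))
cv2.imwrite('pics/w2a.png',im[:,:,::-1])
E
```

```text
clock: 2.85
tool_pos: [0.4699, -0.2314, 0.309]
tool_rot: [[-0.613, 0.79, -0.001], [0.79, 0.613, -0.0], [0.0, -0.001, -1.0]]
ft_force: [-0.4, 0.3, -0.3]
gripper_width: 0.0399
gripper_force: 0.0Traceback (most recent call last):
  File "<stdin>", line 10, in <module>
  File "m.py", line 23, in parts
    c=max(cs,key=cv2.contourArea);e=cv2.fitEllipse(cv2.convexHull(c))
ValueError: max() iterable argument is empty
```

View pics/w2.png

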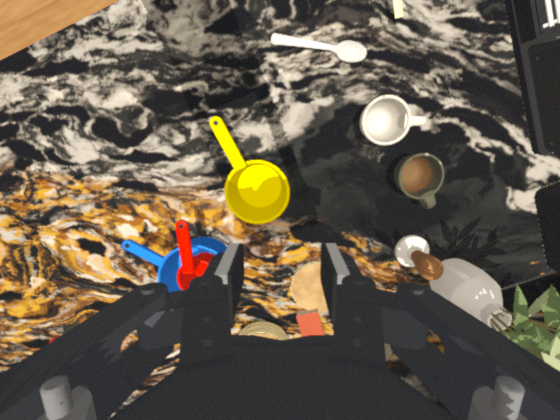

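The second view shows yellow in full, centre (257,192) and handle end (215,121). The blue handle end (126,244) and red handle end (183,226) are visible, though the fingers cover part of both cups. I'll measure from the handle ends and the rims.

```bash
cat >> m.py <<'E'
G={'red':(.031,.080,.104,.048),'blue':(.056,.056,.118,.06),'yel':(.044,.070,.112,.054)} # rim r, bar z, tip r, height
def handle(s,c,cen,z0=0.,band=.06,zb=None):
    """cast mask pixels on the bar's plane; fit line through handle pixels; tip px; axis angle"""
    rr,bz,L,_=G[c];z=bz+z0 if zb is None else zb
    ys,xs=np.where(mask(s,c));K,D=KD(s)
    q=cv2.undistortPoints(np.c_[xs,ys].astype(float).reshape(-1,1,2),K,D)[:,0]
    d=np.c_[q,np.ones(len(q))]@s['T'][:3,:3].T;o=s['T'][:3,3]
    P=(o+d*((z-o[2])/d[:,2])[:,None])[:,:2];r=np.linalg.norm(P-cen[:2],axis=1)
    k=(r>L-.036)&(r<L+.025);P=P[k]
    vx,vy,x0,y0=cv2.fitLine(P.astype(np.float32),cv2.DIST_HUBER,0,.001,.001).ravel();v=np.array([vx,vy]);p=np.array([x0,y0])
    if v@(p-cen[:2])<0:v=-v
    t=((P-p)@v);tip=p+v*np.percentile(t,99.5)
    return tip,v,len(P),z,proj(s,[*tip,z])[0]
E
python3 - <<'E'
from m import *
w1=pickle.load(open('w1.pkl','rb'));w2=pickle.load(open('w2.pkl','rb'));sd=pickle.load(open('s1.pkl','rb'))
near={'red':(289,240,23,.004),'blue':(288,258,31,0),'yel':(350,150,31,0)}
sn={'red':(316,208),'blue':(315,210),'yel':(295,246)}
for c,(u,v,r,z0) in near.items():
    e1=parts(w1,blob(w1,c,np.array((u,v))),r)[0]
    cen=onz(w1,*e1[0],G[c][3]+z0)
    px=[];
    print(c,'e1',np.array(e1[0]),e1[1:],'cen',cen)
    for s in(w1,w2):
        tip,d,n,z,t=handle(s,c,cen,z0);px.append(t)
        print('   tip',tip,'ang',np.degrees(np.arctan2(d[1],d[0]))%360,n,'axis by tip',tip-d*G[c][2],'grip',tip-d*.028)
    print('   tip tri',tri(ray(w1,*px[0]),ray(w2,*px[1])))
    es=parts(sd,blob(sd,c,np.array(sn[c])),9 if c=='red' else 15)[0];print('   side ell',es, onz(sd,*es[0],G[c][3]*.8))
e2=parts(w2,blob(w2,'yel',np.array((250,180))),31)[0];e1=parts(w1,blob(w1,'yel',np.array((350,150))),31)[0]
print('yel rim tri',tri(ray(w1,*e1[0]),ray(w2,*e2[0])))
# coaster: cork-coloured ellipse
h=cv2.cvtColor(w1['image'],cv2.COLOR_RGB2HSV);print('cork hsv',h[268,400])
print('coaster',onz(w1,400,268,.008),'edges',onz(w1,372,268,.008),onz(w1,429,268,.008))
E
```

```text
red e1 [288.2898 258.5024] ((41.257591247558594, 43.62302017211914), 177.23634338378906) cen [ 0.4603 -0.4258  0.052 ]
   tip [ 0.3944 -0.3501] ang 131.99678 285 axis by tip [ 0.4639 -0.4274] grip [ 0.4131 -0.3709]
   tip [ 0.396 -0.35 ] ang 127.12069 290 axis by tip [ 0.4587 -0.4329] grip [ 0.4129 -0.3723]
   tip tri (array([ 0.3953, -0.351 ,  0.0809]), [np.float64(0.0005693189956504531), np.float64(0.0005693189956505415)])
   side ell ((314.4651184082031, 206.78114318847656), (16.53557586669922, 19.809307098388672), 100.13438415527344) [ 0.4652 -0.4377  0.0384]Traceback (most recent call last):
  File "<stdin>", line 6, in <module>
  File "m.py", line 23, in parts
    c=max(cs,key=cv2.contourArea);e=cv2.fitEllipse(cv2.convexHull(c))
ValueError: max() iterable argument is empty
```

```bash
python3 - <<'E'
from m import *
w1=pickle.load(open('w1.pkl','rb'));w2=pickle.load(open('w2.pkl','rb'))
near={'blue':(288,258,31,0),'yel':(350,150,31,0)}
for c,(u,v,r,z0) in near.items():
    m=mask(w1,c)
    if c=='blue': m|=mask(w1,'red')
    m[330:]=0
    m=cv2.morphologyEx(m,cv2.MORPH_CLOSE,np.ones((5,5),np.uint8))
    n,l,st,ce=cv2.connectedComponentsWithStats(m);k=1+np.argmax(st[1:,4])
    f=(l==k).astype(np.uint8);cs,_=cv2.findContours(f,cv2.RETR_EXTERNAL,cv2.CHAIN_APPROX_NONE);cv2.drawContours(f,cs,-1,1,-1)
    e1=parts(w1,f,r)[0];cen=onz(w1,*e1[0],G[c][3]+z0)
    px=[];print(c,'e1',e1,'cen',cen)
    for s in(w1,w2):
        tip,d,n,z,t=handle(s,c,cen,z0);px.append(t)
        print('   tip',tip,'ang',np.degrees(np.arctan2(d[1],d[0]))%360,n,'axis by tip',tip-d*G[c][2])
    print('   tip tri',tri(ray(w1,*px[0]),ray(w2,*px[1])))
e2=parts(w2,blob(w2,'yel',np.array((250,180))),31)[0];e1=parts(w1,blob(w1,'yel',np.array((350,150))),31)[0]
print('yel rim tri',tri(ray(w1,*e1[0]),ray(w2,*e2[0])))
print('coaster',onz(w1,400,268,.008),'edges',onz(w1,372,268,.008),onz(w1,429,268,.008))
E
```

```text
blue e1 ((287.892822265625, 258.0960693359375), (76.75992584228516, 78.35353088378906), 148.49244689941406) cen [ 0.4571 -0.4228  0.06  ]
   tip [ 0.3461 -0.4414] ang 185.79837 221 axis by tip [ 0.4635 -0.4295]
   tip [ 0.3439 -0.4445] ang 190.58037 256 axis by tip [ 0.4599 -0.4228]
   tip tri (array([ 0.346 , -0.4376,  0.0661]), [np.float64(0.00013219372754217596), np.float64(0.00013219372754241692)])
yel e1 ((356.7110595703125, 168.89205932617188), (66.71102142333984, 69.23026275634766), 37.894290924072266) cen [ 0.4518 -0.2647  0.054 ]
   tip [ 0.3529 -0.2192] ang 153.18056 355 axis by tip [ 0.4528 -0.2697]
   tip [ 0.3526 -0.2185] ang 152.82962 364 axis by tip [ 0.4523 -0.2696]
   tip tri (array([ 0.3527, -0.2188,  0.0691]), [np.float64(0.00032318573893207143), np.float64(0.0003231857389320975)])
yel rim tri (array([ 0.4527, -0.2648,  0.0523]), [np.float64(2.127928716416735e-05), np.float64(2.1279287164157986e-05)])
coaster [ 0.6303 -0.3413  0.008 ] edges [ 0.5936 -0.3697  0.008 ] [ 0.6684 -0.3118  0.008 ]
```

All heights agree with the text: red bar 81 mm against 84, yellow bar 69 against 70, yellow rim 52 against 54, blue bar 66 against about 56. I'll hover over the red handle and check from near.

```bash
python3 -m crank '[[[0,0,0.3],[-0.25,-0.57,-0.7],40],[[0,0,0],[-0.25,-0.57,-0.7],40],[[0,0,0],[-0.25,-0.57,-0.7],40],[[0,0,0],[-0.25,-0.57,-0.7],40],[[0,0,0],[0,0,0],40],[[0,0,0],[0,0,0],40]]' 60 && python3 - <<'E'
from m import *
w=snap('wrist','w3.png')
st=arm.state();p=np.array(st['tool_pos'])
for z in (.08,.084):
    tip,d,n,_,px=handle(w,'red',np.array([.460,-.4255]),zb=z);print(tip,np.degrees(np.arctan2(d[1],d[0])),n,px,'grip',tip-.022*d,'tool',p)
tip,d,n,_,px=handle(w,'blue',np.array([.458,-.424]));print('blue',tip,np.degrees(np.arctan2(d[1],d[0]))%360,tip-d*.118,px)
E
```

```text
clock: 3.65
tool_pos: [0.4099, -0.3684, 0.1416]
tool_rot: [[-0.644, 0.765, 0.0], [0.765, 0.644, 0.0], [0.0, 0.0, -1.0]]
ft_force: [0.5, 0.4, 1.1]
gripper_width: 0.0399
gripper_force: 0.0
[ 0.3951 -0.3502] 130.49902 852 [280.8707 191.2542] grip [ 0.4093 -0.3669] tool [ 0.4106 -0.3683  0.1424]
[ 0.3946 -0.3496] 130.40659 894 [280.9019 191.459 ] grip [ 0.4089 -0.3664] tool [ 0.4106 -0.3683  0.1424]
blue [ 0.3447 -0.4435] 190.52365 [ 0.4607 -0.4219] [161.0747 231.8238]
```

View pics/w3.png

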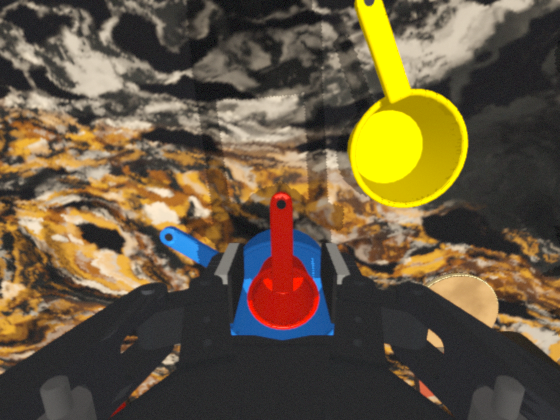

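The red handle runs straight up the image between the fingers, with its end at (281,191). It is centred to about 2 mm and aligned at 130.5°, so I descend and close.

```bash
python3 -m crank '[[[0,0,0],[-0.02,0.02,-0.5],35],[[0,0,0],[0,0,-0.5],35],[[0,0,0],[0,0,-0.28],35],[[0,0,0],[0,0,0],35],[[0,0,0],[0,0,0],10],[[0,0,0],[0,0,0],10],[[0,0,0],[0,0,0],10],[[0,0,0],[0,0,0],10]]' 60; python3 -m crank '[[[0,0,0],[0,0,0],10],[[0,0,0],[0,0,0.1],10],[[0,0,0],[0,0,0.2],10],[[0,0,0],[0,0,0.2],10],[[0,0,0],[0,0,0.4],10],[[0,0,0],[0,0,0.5],10]]'
```

```text
clock: 4.7
tool_pos: [0.4096, -0.3665, 0.0654]
tool_rot: [[-0.646, 0.764, 0.001], [0.764, 0.646, -0.001], [-0.001, 0.0, -1.0]]
ft_force: [-0.2, 2.0, 6.6]
gripper_width: 0.0147
gripper_force: 58.9
clock: 5.45
tool_pos: [0.4088, -0.3661, 0.1493]
tool_rot: [[-0.646, 0.764, -0.001], [0.764, 0.646, 0.001], [0.001, -0.0, -1.0]]
ft_force: [-0.4, -0.5, -1.2]
gripper_width: 0.0147
gripper_force: 58.4
```

The red cup is gripped and lifted. Next I carry it to the coaster.

```bash
python3 -m crank '[[[0,0,0],[0.3,0.15,0],10],[[0,0,0],[0.5,0.26,0],10],[[0,0,0],[0.6,0.32,0],10],[[0,0,0],[0.6,0.32,0],10],[[0,0,0],[0.5,0.26,0],10],[[0,0,0],[0.3,0.16,0],10],[[0,0,0],[0,0,0],10],[[0,0,0],[0,0,0],10]]' && python3 - <<'E'
from m import *
w=snap('wrist','w4.png')
E
```

```text
clock: 6.45
tool_pos: [0.5761, -0.2783, 0.148]
tool_rot: [[-0.646, 0.764, -0.002], [0.764, 0.646, 0.0], [0.001, -0.001, -1.0]]
ft_force: [-0.7, 0.1, -0.6]
gripper_width: 0.0151
gripper_force: 58.6
```

View pics/w4.png

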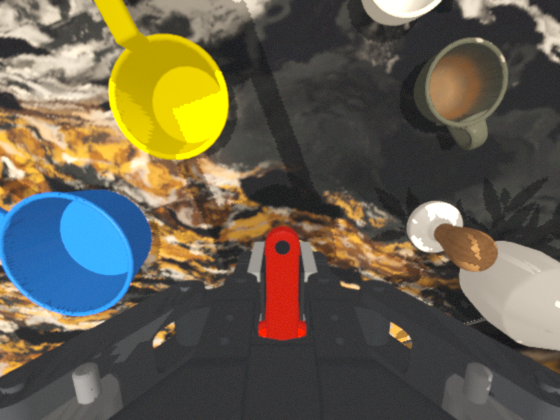

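The red bar is held between the pads at (283,250) and looks level. Blue and yellow are undisturbed. I lower it onto the coaster.

```bash
python3 -m crank '[[[0,0,0],[0,0,-0.4],10],[[0,0,0],[0,0,-0.5],10],[[0,0,0],[0,0,-0.25],10],[[0,0,0],[0,0,-0.05],10],[[0,0,0],[0,0,-0.03],10],[[0,0,0],[0,0,-0.03],10],[[0,0,0],[0,0,0],10]]'
```

```text
clock: 7.38
tool_pos: [0.5776, -0.2784, 0.0735]
tool_rot: [[-0.646, 0.763, 0.001], [0.763, 0.646, -0.001], [-0.001, 0.0, -1.0]]
ft_force: [0.7, -0.9, -1.4]
gripper_width: 0.0147
gripper_force: 58.5
```

```bash
python3 -m crank '[[[0,0,0],[0,0,-0.03],10],[[0,0,0],[0,0,-0.03],10],[[0,0,0],[0,0,0],10]]'; python3 -m crank '[[[0,0,0],[0,0,-0.02],10],[[0,0,0],[0,0,0],10]]'
```

```text
clock: 7.75
tool_pos: [0.5773, -0.2781, 0.0698]
tool_rot: [[-0.646, 0.763, 0.0], [0.763, 0.646, -0.0], [-0.0, 0.0, -1.0]]
ft_force: [-1.4, 1.9, 3.8]
gripper_width: 0.0144
gripper_force: 59.2
clock: 8.0
tool_pos: [0.577, -0.2776, 0.0693]
tool_rot: [[-0.646, 0.763, -0.0], [0.763, 0.646, 0.001], [0.001, 0.0, -1.0]]
ft_force: [-3.7, 4.0, 8.5]
gripper_width: 0.0146
gripper_force: 59.8
```

Contact at tool z = 0.0698 m, as predicted. I release, rise, and hover over the yellow handle.

```bash
python3 -m crank '[[[0,0,0],[0,0,0.01],25],[[0,0,0],[0,0,0],35],[[0,0,0],[0,0,0],35],[[0,0,0],[0,0,0.3],35],[[0,0,0],[0,0,0.6],35],[[0,0,0],[0,0,0.6],35]]'; python3 -m crank '[[[0,0,0.5],[-0.56,0.13,0],35],[[0,0,0.5],[-0.56,0.13,0],35],[[0,0,0.5],[-0.56,0.13,0],35],[[0,0,0.5],[-0.56,0.13,0],35],[[0,0,0.5],[-0.56,0.14,0],35],[[0,0,0.5],[-0.56,0.15,0],35],[[0,0,0],[0,0,0],35],[[0,0,0],[0,0,0],35]]'
python3 - <<'E'
from m import *
w=snap('wrist','w5.png');p=np.array(arm.state()['tool_pos'])
tip,d,n,_,px=handle(w,'yel',np.array([.4525,-.265]));print(tip,np.degrees(np.arctan2(d[1],d[0])),n,px,'grip',tip-.026*d,'tool',p)
s=snap('side');m=mask(s,'red');n,l,st,ce=cv2.connectedComponentsWithStats(m);print([(st[i],onz(s,*ce[i],.04)) for i in range(1,n) if st[i,4]>60])
print(proj(s,[.630,-.341,.056]))
E
```

```text
clock: 8.75
tool_pos: [0.5774, -0.2784, 0.1605]
tool_rot: [[-0.646, 0.764, 0.0], [0.764, 0.646, -0.0], [-0.0, 0.0, -1.0]]
ft_force: [0.0, 1.0, -0.6]
gripper_width: 0.0349
gripper_force: 0.0
clock: 9.75
tool_pos: [0.3768, -0.2305, 0.1599]
tool_rot: [[-0.9, 0.436, 0.003], [0.436, 0.9, -0.002], [-0.003, -0.0, -1.0]]
ft_force: [-0.2, -0.4, -0.5]
gripper_width: 0.035
gripper_force: 0.0
[ 0.3523 -0.2192] 155.5199 758 [280.0786 179.0159] grip [ 0.376 -0.23 ] tool [ 0.3771 -0.2306  0.1597]
[(array([242, 192,  22,  31, 474], dtype=int32), array([ 0.633 , -0.3463,  0.04  ]))]
[[252.5012 205.3481]]
```

```bash
python3 -m crank '[[[0,0,0.15],[-0.02,0.01,-0.6],35],[[0,0,0],[0,0,-0.7],35],[[0,0,0],[0,0,-0.5],35],[[0,0,0],[0,0,0],35],[[0,0,0],[0,0,0],10],[[0,0,0],[0,0,0],10],[[0,0,0],[0,0,0],10],[[0,0,0],[0,0,0],10]]' 70; python3 -m crank '[[[0,0,0],[0,0,0],10],[[0,0,0],[0,0,0.1],10],[[0,0,0],[0,0,0.2],10],[[0,0,0],[0,0,0.3],10],[[0,0,0],[0,0,0.5],10],[[0,0,0],[0,0,0.5],10],[[0,0,0],[0,0,0.1],10],[[0,0,0],[0,0,0],10]]'
python3 - <<'E'
from m import *
w=snap('wrist');s=snap('side')
# blue axis re-estimate & yellow handle
for z in (.16,.165,.17):
  tip,d,n,_,px=handle(w,'yel',np.array([.4525,-.265]),zb=z);print(z,tip,np.degrees(np.arctan2(d[1],d[0])),n)
m=mask(w,'blue');cs,_=cv2.findContours(m,0,1);c=max(cs,key=cv2.contourArea);print(cv2.boundingRect(c),cv2.contourArea(c))
E
```

```text
clock: 10.85
tool_pos: [0.3749, -0.2294, 0.0514]
tool_rot: [[-0.909, 0.416, 0.001], [0.416, 0.909, -0.001], [-0.002, -0.0, -1.0]]
ft_force: [1.1, 0.5, 1.7]
gripper_width: 0.0142
gripper_force: 68.3
clock: 11.85
tool_pos: [0.3743, -0.2289, 0.1528]
tool_rot: [[-0.909, 0.416, 0.0], [0.416, 0.909, -0.0], [-0.001, -0.0, -1.0]]
ft_force: [-0.4, -0.2, -2.1]
gripper_width: 0.0142
gripper_force: 68.2
0.16 [ 0.3542 -0.2185] 155.28142 1861
0.165 [ 0.3528 -0.2179] 155.37277 2027
0.17 [ 0.3514 -0.2173] 155.46008 2199
(48, 273, 58, 57) 1222.5
```

Yellow is held level, with its handle at 155.4°. I'll refine the blue axis using the far side of its rim, where the rim is the true silhouette.

```bash
cat >> m.py <<'E'
from scipy.optimize import least_squares
def rimfit(s,c,c0,z,r,extra=None):
    m=mask(s,c)
    if extra: m|=mask(s,extra)
    ys,xs=np.where(m);K,D=KD(s)
    q=cv2.undistortPoints(np.c_[xs,ys].astype(float).reshape(-1,1,2),K,D)[:,0]
    d=np.c_[q,np.ones(len(q))]@s['T'][:3,:3].T;o=s['T'][:3,3]
    P=(o+d*((z-o[2])/d[:,2])[:,None])[:,:2];c0=np.array(c0,float)
    for _ in range(4):
        k=np.linalg.norm(P-c0,axis=1)<r+.008;Q=P[k]
        h=cv2.convexHull((Q*1e4).astype(np.float32))[:,0]/1e4
        u=(c0-o[:2])/np.linalg.norm(c0-o[:2])
        h=h[((h-c0)@u>-.2*r)]
        a=least_squares(lambda x:np.linalg.norm(h-x,axis=1)-r,c0,loss='soft_l1',f_scale=.001);c0=a.x
    return c0,len(h),np.sqrt((a.fun**2).mean())
E
python3 - <<'E'
from m import *
w1=pickle.load(open('w1.pkl','rb'));s=snap('side')
w4=dict(w1);w4['image']=cv2.imread('pics/w4.png')[:,:,::-1].copy()
T=np.eye(4);T[:3,:3]=[[-0.646,0.764,-0.002],[0.764,0.646,0],[.001,-.001,-1]];T[:3,3]=[0.5761,-0.2783,0.148];w4['T']=T@np.array(w1['T_tool_cam'])
for n,i,e in(('w1',w1,'red'),('w4',w4,None),('side',s,None)):print(n,rimfit(i,'blue',(.4585,-.4235),.06,.056,e))
for n,i in(('w1',w1),('w4',w4)):print(n,rimfit(i,'yel',(.4525,-.267),.054,.044))
cv2.imwrite('pics/s5.png',s['image'][:,:,::-1])
E
```

```text
w1 (array([ 0.4619, -0.4291]), 16, np.float64(0.001220361805156891))
w4 (array([ 0.4612, -0.4281]), 20, np.float64(0.0016617685038289704))
side (array([ 0.462, -0.424]), 4, np.float64(0.0007449882410432688))
w1 (array([ 0.4556, -0.2658]), 17, np.float64(0.0008956070381294999))
w4 (array([ 0.4348, -0.2626]), 16, np.float64(0.005925113981276038))
```

```bash
python3 -m crank '[[[0,0,-0.4],[0.06,-0.26,0],10],[[0,0,-0.6],[0.1,-0.44,0],10],[[0,0,-0.6],[0.1,-0.44,0],10],[[0,0,-0.6],[0.1,-0.44,0],10],[[0,0,-0.6],[0.1,-0.4,0],10],[[0,0,-0.4],[0.05,-0.21,0],10],[[0,0,0],[0,0,0],10],[[0,0,0],[0,0,0],10]]'; python3 - <<'E'
from m import *
w=snap('wrist','w6.png');s=snap('side')
np.set_printoptions(precision=4,suppress=True)
p=np.array(arm.state()['tool_pos'])
tip,d,n,_,px=handle(w,'yel',np.array([.46,-.426]),zb=p[2]+.019);print(tip,np.degrees(np.arctan2(d[1],d[0])),'axis',tip-.112*d,p)
im=np.hstack([cv2.resize(w['image'],(400,300)),cv2.resize(s['image'][150:270,220:380],(400,300))]);cv2.imwrite('pics/c6.png',im[:,:,::-1])
E
```

```text
clock: 13.0
tool_pos: [0.4045, -0.3601, 0.1519]
tool_rot: [[-0.64, 0.768, -0.001], [0.768, 0.64, 0.001], [0.002, -0.0, -1.0]]
ft_force: [0.2, 0.2, -1.0]
gripper_width: 0.0144
gripper_force: 68.2
[ 0.3886 -0.3392] 129.82433 axis [ 0.4603 -0.4252] [ 0.4046 -0.3597  0.1523]
```

View pics/c6.png

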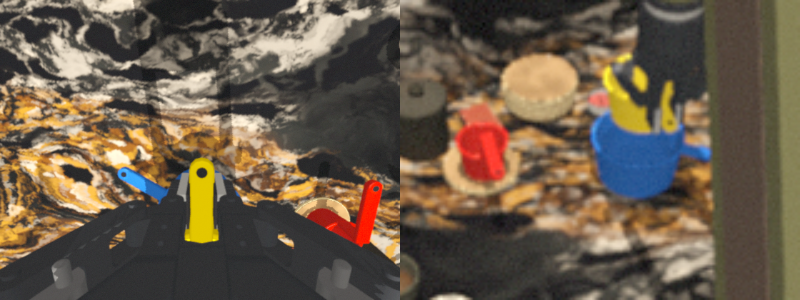

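The left panel shows the yellow bar held centred and the red cup standing on the coaster. The right panel (side view) shows yellow above the blue opening. I lower it carefully while watching the force.

```bash
python3 -m crank '[[[0,0,0],[0,0,-0.3],10],[[0,0,0],[0,0,-0.3],10],[[0,0,0],[0,0,-0.25],10],[[0,0,0],[0,0,-0.25],10],[[0,0,0],[0,0,0],10]]'; python3 -m crank '[[[0,0,0],[0,0,-0.2],10],[[0,0,0],[0,0,-0.15],10],[[0,0,0],[0,0,-0.05],10],[[0,0,0],[0,0,-0.03],10],[[0,0,0],[0,0,0],10]]'
```

```text
clock: 13.72
tool_pos: [0.4043, -0.3595, 0.0854]
tool_rot: [[-0.641, 0.768, -0.002], [0.768, 0.641, 0.002], [0.003, -0.0, -1.0]]
ft_force: [-0.1, -0.4, -1.1]
gripper_width: 0.0144
gripper_force: 68.2
clock: 14.35
tool_pos: [0.4051, -0.3605, 0.061]
tool_rot: [[-0.64, 0.768, 0.0], [0.768, 0.64, -0.0], [-0.0, 0.0, -1.0]]
ft_force: [-0.7, -0.2, -1.6]
gripper_width: 0.0142
gripper_force: 68.2
```

```bash
python3 -m crank '[[[0,0,0],[0,0,-0.04],10],[[0,0,0],[0,0,-0.03],10],[[0,0,0],[0,0,0],10]]'; python3 -m crank '[[[0,0,0],[0,0,-0.02],10],[[0,0,0],[0,0,0],10]]'; python3 -m crank '[[[0,0,0],[0,0,-0.015],10],[[0,0,0],[0,0,0],10]]'
```

```text
clock: 14.72
tool_pos: [0.405, -0.3604, 0.0566]
tool_rot: [[-0.64, 0.768, -0.0], [0.768, 0.64, 0.0], [0.0, -0.0, -1.0]]
ft_force: [0.1, -0.7, -0.6]
gripper_width: 0.0143
gripper_force: 68.3
clock: 14.98
tool_pos: [0.405, -0.3604, 0.0556]
tool_rot: [[-0.64, 0.768, 0.0], [0.768, 0.64, -0.0], [-0.0, 0.0, -1.0]]
ft_force: [0.5, 0.8, -0.3]
gripper_width: 0.0147
gripper_force: 68.5
clock: 15.22
tool_pos: [0.4048, -0.3601, 0.0552]
tool_rot: [[-0.64, 0.768, -0.0], [0.768, 0.64, 0.0], [0.0, 0.0, -1.0]]
ft_force: [-1.6, 2.7, 6.1]
gripper_width: 0.0143
gripper_force: 69.2
```

Contact came at exactly the expected height, so I release, rise and go to the red cup.

```bash
python3 -m crank '[[[0,0,0],[0,0,0.01],22],[[0,0,0],[0,0,0],32],[[0,0,0],[0,0,0],32],[[0,0,0],[0,0,0.3],32],[[0,0,0],[0,0,0.7],32],[[0,0,0],[0,0,0.7],32]]' 60; python3 -m crank '[[[0,0,0],[0.6,0.28,0],32],[[0,0,0],[0.8,0.38,0],32],[[0,0,0],[0.8,0.38,0],32],[[0,0,0],[0.67,0.33,0],32],[[0,0,0],[0,0,0],32],[[0,0,0],[0,0,0],32]]'
python3 - <<'E'
from m import *
w=snap('wrist','w7.png');p=np.array(arm.state()['tool_pos'])
tip,d,n,_,px=handle(w,'red',np.array([.630,-.341]),zb=.088);print(tip,np.degrees(np.arctan2(d[1],d[0])),n,px,'grip',tip-.022*d,'tool',p)
E
```

```text
clock: 15.98
tool_pos: [0.4048, -0.3602, 0.1577]
tool_rot: [[-0.64, 0.768, -0.001], [0.768, 0.64, 0.001], [0.001, -0.0, -1.0]]
ft_force: [1.3, -0.3, -0.2]
gripper_width: 0.032
gripper_force: 0.0
clock: 16.73
tool_pos: [0.5765, -0.278, 0.1566]
tool_rot: [[-0.641, 0.768, -0.002], [0.768, 0.641, 0.0], [0.001, -0.001, -1.0]]
ft_force: [-0.5, -0.2, -0.1]
gripper_width: 0.0317
gripper_force: 0.0
[ 0.563  -0.2592] 129.8618 999 [282.812  190.0025] grip [ 0.5771 -0.2761] tool [ 0.576  -0.2784  0.1567]
```

View pics/w7.png

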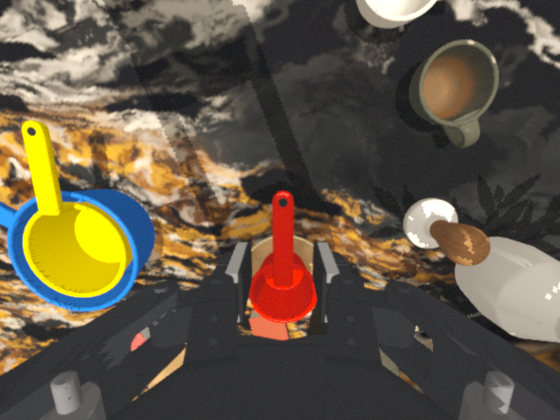

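Yellow stands in blue at (78,250) with an even gap, its handle end at (32,130). Red stands on the coaster with its handle centred between the fingers, end at (283,190). I grasp red.

```bash
python3 -m crank '[[[0,0,0],[0.01,0.01,-0.5],32],[[0,0,0],[0,0,-0.6],32],[[0,0,0],[0,0,-0.35],32],[[0,0,0],[0,0,0],32],[[0,0,0],[0,0,0],10],[[0,0,0],[0,0,0],10],[[0,0,0],[0,0,0],10],[[0,0,0],[0,0,0],10]]' 60; python3 -m crank '[[[0,0,0],[0,0,0],10],[[0,0,0],[0,0,0.1],10],[[0,0,0],[0,0,0.3],10],[[0,0,0],[0,0,0.6],10],[[0,0,0],[0,0,0.7],10],[[0,0,0],[0,0,0.3],10],[[0,0,0],[0,0,0],10],[[0,0,0],[0,0,0],10]]'
python3 - <<'E'
from m import *
w=snap('wrist');p=np.array(arm.state()['tool_pos'])
tip,d,n,_,px=handle(w,'red',np.array([.630,-.341]),zb=p[2]+.0186);print('red',tip,np.degrees(np.arctan2(d[1],d[0])),tip-p[:2],np.linalg.norm(tip-p[:2]))
tip,d,n,_,px=handle(w,'yel',np.array([.46,-.426]),zb=.074);print('yel',tip,np.degrees(np.arctan2(d[1],d[0])),tip-.112*d)
E
```

```text
clock: 17.77
tool_pos: [0.578, -0.2778, 0.071]
tool_rot: [[-0.64, 0.768, 0.001], [0.768, 0.64, -0.001], [-0.001, 0.0, -1.0]]
ft_force: [-1.2, 0.4, 2.6]
gripper_width: 0.0151
gripper_force: 58.8
clock: 18.77
tool_pos: [0.5773, -0.2772, 0.1897]
tool_rot: [[-0.64, 0.768, -0.001], [0.768, 0.64, 0.001], [0.001, -0.0, -1.0]]
ft_force: [-0.1, 0.4, -1.9]
gripper_width: 0.0148
gripper_force: 58.5
red [ 0.5625 -0.2577] 130.01944 [-0.0146  0.0194] 0.02425837084218208
yel [ 0.3898 -0.3396] 128.98582 [ 0.4603 -0.4266]
```

```bash
python3 -m crank '[[[0,0,-0.9],[-0.18,-0.15,0],10],[[0,0,-0.95],[-0.19,-0.15,0],10],[[0,0,-0.95],[-0.19,-0.15,0],10],[[0,0,-0.95],[-0.19,-0.15,0],10],[[0,0,-0.95],[-0.19,-0.15,0],10],[[0,0,-0.95],[-0.19,-0.16,0],10],[[0,0,-0.95],[-0.18,-0.16,0],10],[[0,0,-0.88],[-0.18,-0.15,0],10]]'; python3 -m crank '[[[0,0,0],[0,0,0],10],[[0,0,0],[0,0,0],10]]'
python3 - <<'E'
from m import *
w=snap('wrist','w8.png');p=np.array(arm.state()['tool_pos'])
tip,d,n,_,px=handle(w,'red',np.array([.4602,-.4262]),zb=p[2]+.0172);a=np.degrees(np.arctan2(d[1],d[0]));print('red',tip,a,'axis',tip-.104*d,p)
tip,d,n,_,px=handle(w,'yel',np.array([.46,-.426]),zb=.074);print('yel',tip,np.degrees(np.arctan2(d[1],d[0])),tip-.112*d)
E
```

```text
clock: 19.82
tool_pos: [0.4874, -0.3505, 0.1886]
tool_rot: [[0.346, 0.938, -0.002], [0.938, -0.346, 0.002], [0.001, -0.003, -1.0]]
ft_force: [0.1, 0.2, -0.9]
gripper_width: 0.0144
gripper_force: 58.6
clock: 20.08
tool_pos: [0.4885, -0.3504, 0.1894]
tool_rot: [[0.341, 0.94, -0.001], [0.94, -0.341, 0.001], [0.001, -0.001, -1.0]]
ft_force: [-0.2, 0.2, -1.1]
gripper_width: 0.0146
gripper_force: 58.6
red [ 0.4976 -0.3273] 70.366325 axis [ 0.4626 -0.4252] [ 0.4887 -0.3503  0.1896]
yel [ 0.3901 -0.3398] 128.81842 [ 0.4603 -0.4271]
```

Red's axis is within about 2 mm of yellow's, and the handles are at 70°, 129° and 190°. I descend.

```bash
python3 -m crank '[[[0,0,0],[-0.02,0,-0.4],10],[[0,0,0],[0,0,-0.4],10],[[0,0,0],[0,0,-0.35],10],[[0,0,0],[0,0,-0.3],10],[[0,0,0],[0,0,-0.2],10],[[0,0,0],[0,0,0],10]]'; python3 -m crank '[[[0,0,0],[0,0,-0.13],10],[[0,0,0],[0,0,-0.07],10],[[0,0,0],[0,0,-0.03],10],[[0,0,0],[0,0,0],10]]'; python3 -m crank '[[[0,0,0],[0,0,-0.03],10],[[0,0,0],[0,0,0],10]]'
```

```text
clock: 20.88
tool_pos: [0.487, -0.3501, 0.0902]
tool_rot: [[0.341, 0.94, -0.002], [0.94, -0.341, 0.001], [0.001, -0.002, -1.0]]
ft_force: [0.5, 0.8, -0.5]
gripper_width: 0.0146
gripper_force: 58.6
clock: 21.38
tool_pos: [0.4872, -0.3508, 0.0774]
tool_rot: [[0.342, 0.94, 0.0], [0.94, -0.342, -0.0], [0.0, 0.0, -1.0]]
ft_force: [-0.4, 0.3, -1.2]
gripper_width: 0.0149
gripper_force: 58.6
clock: 21.62
tool_pos: [0.4872, -0.3508, 0.0756]
tool_rot: [[0.342, 0.94, -0.0], [0.94, -0.342, -0.0], [-0.0, -0.0, -1.0]]
ft_force: [-0.8, 0.1, -1.1]
gripper_width: 0.0148
gripper_force: 58.6
```

```bash
python3 -m crank '[[[0,0,0],[0,0,-0.04],10],[[0,0,0],[0,0,-0.02],10],[[0,0,0],[0,0,0],10]]'; python3 -m crank '[[[0,0,0],[0,0,-0.02],10],[[0,0,0],[0,0,0],10]]'; python3 -m crank '[[[0,0,0],[0,0,-0.015],10],[[0,0,0],[0,0,0],10]]'
```

```text
clock: 22.0
tool_pos: [0.4872, -0.3508, 0.072]
tool_rot: [[0.342, 0.94, -0.0], [0.94, -0.342, -0.0], [-0.0, -0.0, -1.0]]
ft_force: [0.3, -0.2, -0.7]
gripper_width: 0.0148
gripper_force: 58.6
clock: 22.25
tool_pos: [0.4876, -0.3506, 0.0714]
tool_rot: [[0.342, 0.94, 0.001], [0.94, -0.342, 0.0], [0.0, 0.001, -1.0]]
ft_force: [-0.4, 2.0, 6.1]
gripper_width: 0.015
gripper_force: 59.2
clock: 22.5
tool_pos: [0.4878, -0.3502, 0.071]
tool_rot: [[0.342, 0.94, 0.001], [0.94, -0.342, 0.0], [0.001, 0.001, -1.0]]
ft_force: [0.4, 4.2, 8.0]
gripper_width: 0.0147
gripper_force: 59.7
```

Contact, seated at the expected height. I release, rise and look.

```bash
python3 -m crank '[[[0,0,0],[0,0,0.025],12],[[0,0,0],[0,0,0],22],[[0,0,0],[0,0,0],30],[[0,0,0],[0,0,0],30],[[0,0,0],[0,0,0.3],30],[[0,0,0],[0,0,0.7],30],[[0,0,0],[0,0,0.8],30],[[0,0,0],[0,0.4,0.8],30]]'; python3 -m crank '[[[0,0,0],[-0.1,0.7,0.3],30],[[0,0,0],[-0.1,0.6,0],30],[[0,0,0],[0,0,0],30],[[0,0,0],[0,0,0],30]]'
python3 - <<'E'
from m import *
w=snap('wrist');s=snap('side')
im=np.hstack([cv2.resize(w['image'],(400,300)),cv2.resize(s['image'][150:270,220:380],(400,300),interpolation=2)]);cv2.imwrite('pics/c9.png',im[:,:,::-1])
c=np.array([.4602,-.4266])
for k,z in(('red',.088),('yel',.074),('blue',.056)):
    tip,d,n,_,px=handle(w,k,c,zb=z);print(k,tip,np.degrees(np.arctan2(d[1],d[0]))%360,n,'axis',tip-d*G[k][2])
E
```

```text
clock: 23.5
tool_pos: [0.4873, -0.3281, 0.2286]
tool_rot: [[0.344, 0.939, 0.0], [0.939, -0.344, -0.001], [-0.001, 0.001, -1.0]]
ft_force: [-0.1, 0.2, -0.3]
gripper_width: 0.03
gripper_force: 0.0
clock: 24.0
tool_pos: [0.4754, -0.2493, 0.2454]
tool_rot: [[0.342, 0.94, 0.0], [0.94, -0.342, -0.001], [-0.001, 0.001, -1.0]]
ft_force: [0.7, 0.0, 0.8]
gripper_width: 0.0301
gripper_force: 0.0Traceback (most recent call last):
  File "<stdin>", line 6, in <module>
  File "m.py", line 41, in handle
    vx,vy,x0,y0=cv2.fitLine(P.astype(np.float32),cv2.DIST_HUBER,0,.001,.001).ravel();v=np.array([vx,vy]);p=np.array([x0,y0])
                ~~~~~~~~~~~^^^^^^^^^^^^^^^^^^^^^^^^^^^^^^^^^^^^^^^^^^^^^^^^^
cv2.error: OpenCV(4.12.0) /io/opencv/modules/imgproc/src/linefit.cpp:50: error: (-215:Assertion failed) count > 0 in function 'fitLine2D_wods'
```

View pics/c9.png

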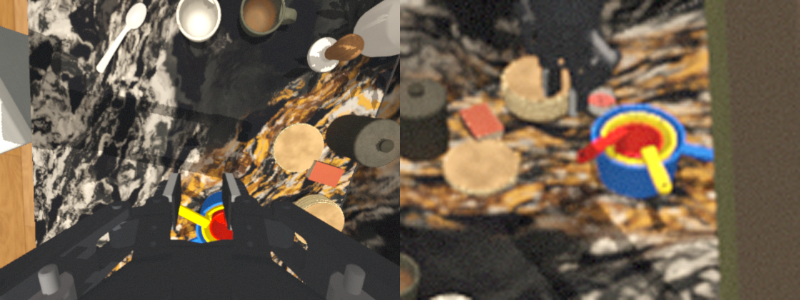

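The side view shows the nest with red in yellow in blue and rims parallel. The red handle goes left, yellow toward the camera and blue right, and the bystanders are undisturbed. I'll make one numeric check and then hand in.

```bash
python3 - <<'E'
from m import *
s=snap('side');s0=pickle.load(open('s1.pkl','rb'));c=np.array([.4602,-.4266])
for k,z in(('red',.088),('yel',.074),('blue',.056)):
    tip,d,n,_,px=handle(s,k,c,zb=z);v=tip-c;print(k,tip,np.degrees(np.arctan2(v[1],v[0]))%360,np.linalg.norm(v),n)
tip,d,n,_,px=handle(s0,'blue',c,zb=.056);print('blue at start',tip,n)
E
```

```text
red [ 0.4937 -0.3291] 71.04660107675511 0.10303675057394386 53
yel [ 0.3869 -0.3409] 130.54392979468108 0.11275412722383003 44
blue [ 0.443  -0.3261] 99.71593669034223 0.10194658131769158 89
blue at start [ 0.4429 -0.3252] 139
```

```bash
python3 -c "
from cell import arm
print(arm.close_job())"
```

```text
the job is handed in; nothing more can be done
None
```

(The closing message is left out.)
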